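# Clamp the coffee jar in the slip-clutch jar holder

### The arm

A 6-joint arm with a two-finger parallel gripper is mounted at the origin on a cart in front of the work surface, level with it; the furniture and walls round the work are solid. World frame = base frame: x ahead of the robot, y to its left, z up, the work surface at z = 0. Lengths are in mm, angles in degrees, forces in N, time in s.
With the tool pointing down it reaches from about 350 to 850 mm from the base axis. Payload 8.1 kg.
Tool frame: the origin (TCP) lies midway between the tips of the shut fingers; the grasp point (between the pads) lies 19 mm behind it; y points along the fingers, x is the direction in which the jaws open and shut, and the axes are right-handed (so a half turn about y gives the same grasp; the last joint's range is limited). The gripper opens to 85 mm and grips with 20 to 120 N. Pads are 22 mm wide; open, the fingers measure 114 mm over their backs; the gripper's body (76 mm by 85 mm) begins 54 mm behind the grasp point. The pads swing forward as they close: fully open they stand 13 mm farther back than shut.
Start: joints at [-70.726, 7.471, 85.268, -0, 87.261, -4.893], TCP at [245.662, -547.408, 231.292] pointing down, gripper open.
Joint ranges: [-169.43, 169.43], [-51.17, 129.36], [1.28, 143.12], [-76.62, 256.62], [0, 156.53], [-152.29, 152.29]. Speed limits (degrees/s): [136.94, 136.94, 159.86, 180, 180, 180].

### API

Orientations are given as [roll, pitch, yaw] about the fixed x, y, z axes, in that order (R = Rz(yaw) Ry(pitch) Rx(roll)).
In Python, from bench import r gives the robot as it stands.
- The arm moves only by the tool move_arm, never from a script. Its arguments are lists of equal length, an entry for each row: "linear": the shift along the tool's x, y, z normalised to -1 to 1, where 1 is 300 mm, a list of three; "twist": the turn, a rotation vector about the tool's x, y, z normalised to -1 to 1, where 1 is pi/2 rad, a list of three; "hand": the opening, from -1 (shut) to 1 (fully open). A call has 1 to 12 rows; each row is the pose to reach, as a shift and turn from the pose measured when the call began, along the tool's axes at that moment; what a row does not reach only later rows make up. A row lasts 1/12 s, in which the tool goes at most 41.7 mm and 7.16 degrees, less where a joint would pass 70% of its speed; a pose out of reach is approached as far as the arm can. A call with a number of a shift or a turn outside -1 to 1 is refused whole. A call with a gripper value outside its range is refused whole. The fingers move at their own pace and stop on an object; "force" is the grip in N (left out, the last holds). Time passes only in rows, so rows that repeat a pose let the fingers close. It gives the time, the measured TCP pose, the force and the opening at its end, in the units of the state.
- r.sense(): the state, without advancing time (a new reading comes with each control period).
- r.snapshot(name): name is "scene" or "top" or "wrist"; returns a dict with "frame" (384x512x3 uint8, red, green, blue), "range_z" (384x512 float32, mm along the optical axis (not along the pixel's ray), 0 where there is no reading), "intrinsics" (3x3 intrinsics, pixels), "dist_coeffs" ([k1, k2, p1, p2, k3] as OpenCV has them; the pictures are not rectified), "R" (3x3) and "t" (3): a world point X has camera coordinates R X + t; the wrist camera has in their place "hand_eye" (4x4, takes a point from camera to tool coordinates, whose origin is the TCP and whose axes are the tool frame's). Camera axes: x right, y down, z forward; pixel columns grow to the right and rows downward; lengths in mm; the calibration is good to about 2 mm. A picture is of the moment at which its call begins: read the wrist's pose just before it.
- r.hand_in(): hands the job in, once; it reports no verdict.
The state is a dict: "time": time; "joint_pos": joint angles; "qd": joint speeds; "joint_efforts": joint torques, N m; "tool_pos": TCP position; "tcp_rot": TCP orientation; "ft_force": force on the tool from outside, world axes, zero at the start; "wrist_torque": the same for the moment, N m; "finger_gap": finger opening in mm.
Only numpy, scipy, OpenCV 4.12 (cv2) and the standard library are available. Lean on these libraries where they do the work, as an engineer would, in place of code of your own. Each camera call takes 0.05 s, during which the arm holds its last target. There are 200 camera calls.

### The job

Stand the wide glass jar upright in the jar holder, midway across between its two upright jaws, let go of it, then turn the holder's wing knob clockwise to clamp the jar firmly against the fixed jaw so that its lid can be opened later. The knob has a drag clutch: stop at the first slip, as soon as the wing has visibly turned on the collar beneath it (about 5 degrees or more), and never let it slip further than 30 degrees. Then let go of the knob, leave the jar clamped, and leave the other things on the worktop where they are.

Things in the scene. Friction and masses are not known exactly. Their poses are not given: they have to be found in the camera images.
- jar: The wide glass jar with dark coffee inside and a ribbed grey lid, the only loose glass jar on the worktop. Loose, about 0.3 kg, 115 mm tall; body diameter 60 to 63 mm, lid diameter 64 mm from 99 to 115 mm above the underside. Origin at the centre of the underside, z up. It starts on the left or on the right of the holder.
- holder: Jar holder of bare metal, fixed to the worktop, 240 mm long (own y), 92 mm wide. Origin on the worktop on its centre line. Along own y: at +70 to +99 mm the fixed upright jaw, 64 mm tall, its rubber face at +70; then the jar's place on the 8 mm thick base plate; then the flat sliding jaw, 63 mm tall; at -85 mm a gear head, 62 mm tall, with collar and wing knob on top.
- seat (a point): Where the jar's axis stands on the base plate (8 mm above the worktop) when the jar is centred and touches the fixed jaw; 40 mm along the holder's +y, 125 mm from the knob's axis. With the sliding jaw open there are 16 mm of room: the jar goes in with its axis 0 to 16 mm to the holder's -y side of this point (8 mm is the middle) and within 10 mm of the centre line.
- jaw (a joint): Travel of the sliding jaw towards the fixed jaw, m: always starts at 0, fully open; about 0.013 to 0.016 when the jar is clamped. Turning the collar clockwise moves it 12 mm per rad. It has 9 N of friction and stays where it is left; it presses with about 20 N when the clutch slips, and with about 8 N after letting go.
- knob: Black wing knob, an upright flat bar 52 mm long (own x), 10 mm thick (own y), 31 mm tall, between 77 and 108 mm above the worktop. Turns about the vertical through its middle and keeps its height; clockwise seen from above tightens. Origin on that axis, 62 mm above the worktop, z up. A steel stud marks its +x end.
- knob_top (a point): Top of the knob on its axis, 108 mm above the worktop. While turning, the knob feels: almost free over 0 to 1.0 rad of play in the drive (differs each time, not readable); about 0.1 N m as the jaw moves; with the jar clamped a rise to 0.32 N m, where the clutch slips and the knob turns alone. If you pause, near 0 N m is left, but about 0.15 N m once clamped.
- collar: Steel collar disc, 42 mm diameter, under the knob, with a pointer tab along its +x. Origin on the knob's axis, z up. At the start its x axis is in line with the knob's x axis. It turns with the knob until the clutch slips, so the angle between the two x axes is the slip.
- tin: Plain ribbed food tin without a label, 66 mm diameter, 86 mm tall, loose; stands on the other side of the holder from the jar. Bystander. Origin at the centre of the underside.
- salt: Salt shaker, 44 mm diameter, 90 mm tall, behind the holder. Bystander.
- mandarin: Mandarin, 55 mm, behind the holder. Bystander.
- mug: Two-tone mug, 99 mm tall, far left. Bystander.
- peeler: Peeler, 170 mm long, lying in front of the holder. Bystander.
- spoon: Teaspoon, 132 mm long, lying in front of the holder. Bystander.
Mind the look-alikes: they are no part of the job. What is shaped like the jar but blue or turquoise is not meant.

How it is judged:
By the outcome, as a careful person would: the job done as asked, in the order asked, and still so for the second after the job is handed in, with the robot touching nothing.
It also fails if it takes over 70 s, if anything falls off the work surface, if the arm or the gripper's body presses on something with over 40 N, if the wrist force passes 120 N, or if a joint passes its speed limit or range.

## Working session

There is one attempt and no reset: what is moved stays moved. The work goes in short steps, Python scripts to look and compute and a tool call to move; the robot and the scene stay as the last step left them, time stands still between calls to the robot, and variables do not carry over. Pictures are saved under pics/ and viewed, on a budget of 10 in all, crops included, one or two more only if the job needs it, and the job is handed in when it is done.

Besides the shell and the picture viewer there is one more tool, called after "Call:" by a JSON object that holds its "fn" and its "kwargs". move_arm: Moves the arm, as the interface text tells. Scaled input: -1 to 1 covers 300 mm each way for a shift and pi/2 rad each way for a turn. Its arguments: {"type":"object","properties":{"linear":{"type":"array","items":{"type":"array","items":{"type":"number","minimum":-1,"maximum":1}}},"twist":{"type":"array","items":{"type":"array","items":{"type":"number","minimum":-1,"maximum":1}}},"hand":{"type":"array","items":{"type":"number"}},"force":{"type":"number"}},"required":["linear","twist","hand"]}

```bash
ls; mkdir -p pics; cat > h.py <<'E'
import numpy as np, cv2
from bench import r
from scipy.spatial.transform import Rotation as Ro
def snap(n):
    s=r.sense(); d=r.snapshot(n)
    if n=='wrist':
        Rt=Ro.from_euler('xyz',s['tcp_rot'],degrees=True).as_matrix(); H=np.array(d['hand_eye'])
        Rcw=Rt@H[:3,:3]; tcw=Rt@H[:3,3]+np.array(s['tool_pos'])
    else:
        Rcw=np.array(d['R']).T; tcw=-Rcw@np.array(d['t'])
    d['Rcw'],d['tcw']=Rcw,tcw
    return d
def rays(d,px):
    p=cv2.undistortPoints(np.array(px,float).reshape(-1,1,2),np.array(d['intrinsics']),np.array(d['dist_coeffs'])).reshape(-1,2)
    return np.c_[p,np.ones(len(p))]
def onz(d,px,z):
    v=rays(d,px)@d['Rcw'].T
    return d['tcw']+v*((z-d['tcw'][2])/v[:,2])[:,None]
def cloud(d):
    h,w=d['range_z'].shape
    u,v=np.meshgrid(np.arange(w),np.arange(h))
    q=rays(d,np.c_[u.ravel(),v.ravel()])*d['range_z'].reshape(-1,1)
    P=q@d['Rcw'].T+d['tcw']; P[d['range_z'].ravel()==0]=np.nan
    return P.reshape(h,w,3)
def proj(d,X):
    c=(np.atleast_2d(X)-d['tcw'])@d['Rcw']
    return cv2.projectPoints(c.astype(float),np.zeros(3),np.zeros(3),np.array(d['intrinsics']),np.array(d['dist_coeffs']))[0].reshape(-1,2)
def save(d,name,box=None,s=1):
    f=d['frame'][:,:,::-1]
    if box: x0,y0,x1,y1=box; f=f[y0:y1,x0:x1]
    cv2.imwrite('pics/'+name,cv2.resize(f,None,fx=s,fy=s,interpolation=cv2.INTER_CUBIC))
def tomove(T,yaw=None,roll=180,pitch=0):
    "target TCP T, yaw (tool down) -> linear, twist in move units"
    s=r.sense(); R=Ro.from_euler('xyz',s['tcp_rot'],degrees=True)
    l=R.inv().apply(np.array(T)-s['tool_pos'])/300
    t=np.zeros(3) if yaw is None else (R.inv()*Ro.from_euler('xyz',[roll,pitch,yaw],degrees=True)).as_rotvec()/(np.pi/2)
    print('lin',l.round(4),'tw',t.round(4))
E
python3 - <<'E'
from h import *
import pickle
s=r.sense(); print(s)
a=snap('scene');b=snap('top'); pickle.dump((a,b),open('ab.pkl','wb'))
f=np.vstack([a['frame'],b['frame']])
cv2.imwrite('pics/1.png',f[:,:,::-1]) 
f=np.hstack([a['frame'],b['frame']]);cv2.imwrite('pics/1.png',cv2.resize(f[:,:,::-1],(800,300)))
save(a,'a.png',None,1.5); save(b,'b.png',None,1.5)
print(a['tcw'],b['tcw'],a['intrinsics'],b['intrinsics'])
E
```

```text
pics
{'time': 0.0, 'joint_pos': array([-7.07255909e+01,  7.51654456e+00,  8.53308030e+01,  1.68310972e-04,
        8.72606399e+01, -4.89259133e+00]), 'qd': array([-0.01263369,  0.13326982,  0.01009242, -0.04726994, -0.00796018,
       -0.08060647]), 'joint_efforts': array([ 1.91993502e-05, -5.69393992e+01, -5.00558925e+01, -6.19837442e-05,
        1.49103825e-02,  3.26368513e-05]), 'tool_pos': array([ 245.47980999, -546.8741369 ,  230.21484805]), 'tcp_rot': array([-89.99062245,   0.10757965, -65.832999  ]), 'ft_force': array([ 0.5864732 , -0.01551621,  0.27168424]), 'wrist_torque': array([-0.03227023, -0.03948409, -0.02588932]), 'finger_gap': 85.43058875240708}
[-448.44717794 -447.02944991  640.33523569] [ 502.79762469   97.38430857 1230.27067554] [[403.6123939    0.         261.53008902]
 [  0.         403.6123939  189.01575857]
 [  0.           0.           1.        ]] [[346.72506625   0.         253.8171412 ]
 [  0.         346.72506625 191.15856052]
 [  0.           0.           1.        ]]
```

```bash
sed -i 's/roll=180/roll=-90/' h.py
```

```text
(no output)
```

View pics/a.png

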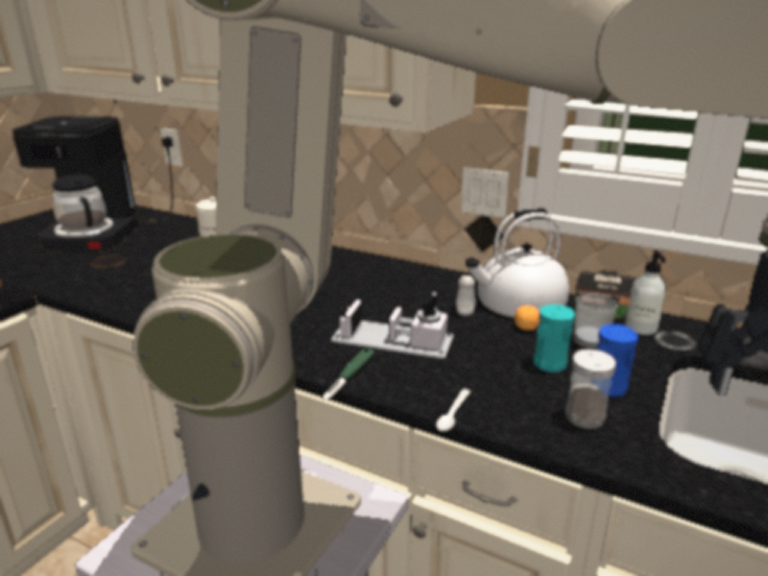

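View pics/b.png

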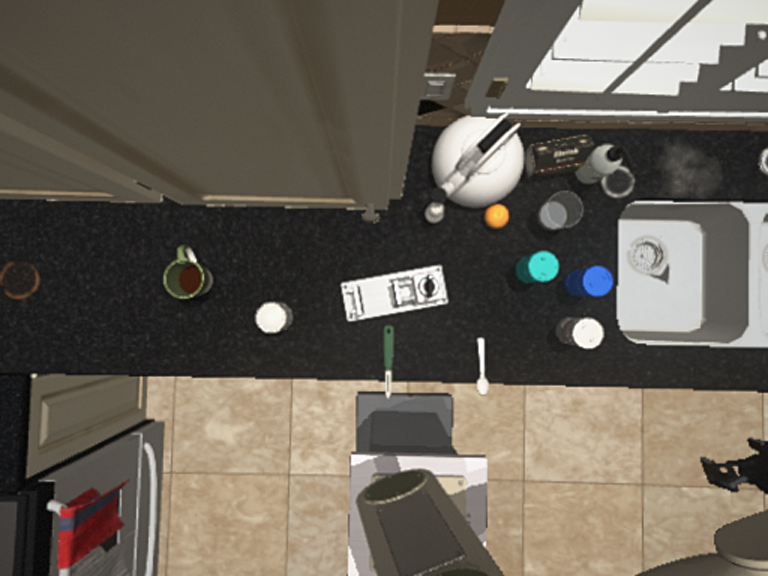

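Scene picture: the jar candidates (px in the 1.5x picture) are the grey-lidded glass jar at (590,390), the teal one (555,338) and the blue one (615,360). In the top view they are at (585,333), (540,267) and (595,281). The tin is at top (272,318), the holder at (395,292) and the knob at about (429,286). I choose the clear one with the grey lid. Next I measure it and check a close crop.

```bash
python3 - <<'E'
from h import *
import pickle
a,b=pickle.load(open('ab.pkl','rb'))
P=cloud(b)
def near(u,v,R=25,zmin=10):
    y0,x0=int(v/1.5)-R,int(u/1.5)-R
    Q=P[y0:y0+2*R,x0:x0+2*R].reshape(-1,3); return Q[Q[:,2]>zmin]
for n,u,v,R,z in [('jar',585,333,20,105),('teal',540,267,20,60),('blue',595,281,17,60),('tin',272,318,20,70),('salt',433,212,12,60),('mand',497,216,12,30),('mug',187,278,25,70),('glass',560,210,20,60)]:
    Q=near(u,v,R,z); 
    if len(Q):
        top=Q[Q[:,2]>np.percentile(Q[:,2],40)-5]
        print(n,len(Q),'z max',np.percentile(Q[:,2],95).round(),'mid',((np.percentile(top,2,axis=0)+np.percentile(top,98,axis=0))/2).round(),'ext',(np.percentile(top,98,axis=0)-np.percentile(top,2,axis=0)).round())
# holder: bright pixels near
f=b['frame']; 
roi=np.zeros(f.shape[:2],np.uint8); roi[165:225,215:310]=1
Z=P[:,:,2]
print('base z',np.nanmedian(Z[195:200,245:252]))
m=((f.min(2)>110)&(roi>0)).astype(np.uint8)
Q=P[(roi>0)&(Z>3)&(Z<120)]
rect=cv2.minAreaRect(Q[:,:2].astype(np.float32)); print('rect all',rect)
Q2=P[(roi>0)&(Z>4)&(Z<14)]; rect=cv2.minAreaRect(Q2[:,:2].astype(np.float32)); print('rect base',rect, len(Q2))
Q3=P[(roi>0)&(Z>85)&(Z<120)]; print('knob',len(Q3),Q3.mean(0),np.ptp(Q3,axis=0))
Q4=P[(roi>0)&(Z>45)&(Z<70)]
print('corner ', onz(b,[(342/1.5,297/1.5)],8), onz(b,[(447/1.5,300/1.5)],8))
f0=b['frame'][165:225,215:310,::-1]; g1=cv2.resize(f0,None,fx=7,fy=7,interpolation=cv2.INTER_CUBIC)
j=a['frame'][180:300,340:440,::-1]; g2=cv2.resize(j,None,fx=3,fy=3,interpolation=cv2.INTER_CUBIC)
W=np.zeros((420,665+135*0+0,3),np.uint8); W=g1
pad=cv2.copyMakeBorder(cv2.resize(g2,(133*1+17,180)),0,240,0,0,cv2.BORDER_CONSTANT)
k=a['frame'][190:245,215:310,::-1]
cv2.imwrite('pics/c.png',cv2.resize(np.hstack([cv2.resize(g1,(480,303)),cv2.resize(g2,(252,303))]),None,fx=1.05,fy=1.05))
E
```

```text
jar 337 z max 119.0 mid [ 451. -343.  116.] ext [57. 57.  8.]
teal 380 z max 119.0 mid [ 592. -249.  116.] ext [57. 57.  9.]
blue 401 z max 119.0 mid [ 562. -363.  116.] ext [58. 57.  9.]
tin 329 z max 88.0 mid [467. 338.  84.] ext [58. 60.  9.]
salt 157 z max 124.0 mid [724. -24. 104.] ext [41. 38. 42.]
mand 270 z max 71.0 mid [ 719. -154.   58.] ext [54. 68. 35.]
mug 302 z max 101.0 mid [560. 525.  94.] ext [105.  84.  17.]
glass 214 z max 94.0 mid [ 722. -300.   84.] ext [76. 76. 25.]
base z 9.009778524634612
rect all ((532.1770629882812, 67.59739685058594), (208.83872985839844, 333.0942077636719), 1.3708627223968506)
rect base ((532.1502075195312, 67.59718322753906), (208.5965576171875, 333.04693603515625), 1.3658596277236938) 1436
knob 47 [544.70635974  -7.23543291 108.33308733] [48.81577298  7.43472173 10.24518932]
corner  [[516.6203227  187.26143816   8.        ]] [[515.3970196 -59.4492888   8.       ]]
```

View pics/c.png

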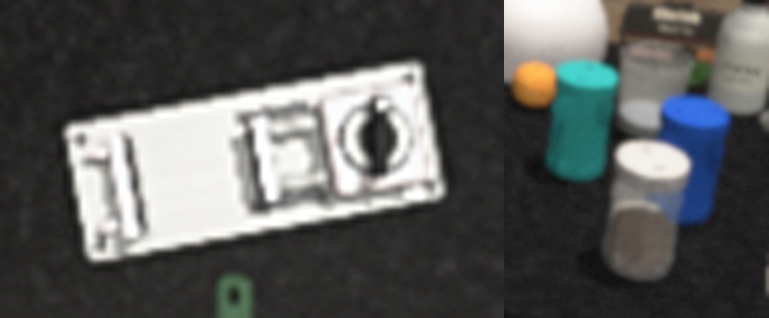

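Close crop: the chosen jar is clear glass with dark contents and a grey lid; the blue and teal ones are opaque. In the holder, the fixed jaw is on the left (world +y), and the wing lies about along world x. Next the holder axes, then the grasp.

```bash
python3 - <<'E'
from h import *
import pickle
a,b=pickle.load(open('ab.pkl','rb'))
P=cloud(b); Z=P[:,:,2]; f=b['frame']
roi=np.zeros(f.shape[:2],bool); roi[165:225,215:310]=1
m=((f.min(2)>90)&roi).astype(np.uint8)
m=cv2.morphologyEx(m,cv2.MORPH_CLOSE,np.ones((7,7),np.uint8))
c=max(cv2.findContours(m,0,1)[0],key=cv2.contourArea)
w=onz(b,c.reshape(-1,2),8)[:,:2]
print('base rect',cv2.minAreaRect(w.astype(np.float32)))
Q=P[roi&(Z>85)&(Z<120)][:,:2]; q=Q-Q.mean(0); _,_,V=np.linalg.svd(q); print('knob ctr',Q.mean(0),'dir',V[0],np.degrees(np.arctan2(*V[0][::-1])),np.ptp(q@V.T,axis=0))
tomove([451,-343,240])
E
```

```text
base rect ((530.31787109375, 65.61030578613281), (94.54635620117188, 241.87997436523438), 11.799768447875977)
knob ctr [544.70635974  -7.23543291] dir [-0.9996211  -0.02752555] -178.42270272954198 [48.90082653  7.01687323]
lin [-0.3399 -0.0314  0.9033] tw [0. 0. 0.]
```

```bash
python3 - <<'E'
from h import *
d=snap('wrist'); print(np.array(d['hand_eye']).round(3), d['intrinsics'][0])
tomove([500,60,330]); tomove([500,60,330],11.8)
E
```

```text
[[ 1.00000e+00 -1.00000e-03 -1.00000e-03  7.09000e-01]
 [ 1.00000e-03 -3.23000e-01  9.47000e-01 -1.41884e+02]
 [-1.00000e-03 -9.47000e-01 -3.23000e-01  8.40610e+01]
 [ 0.00000e+00  0.00000e+00  0.00000e+00  1.00000e+00]] [324.08974511   0.         262.70441999]
lin [-1.4992 -0.3294  1.6023] tw [0. 0. 0.]
lin [-1.4992 -0.3294  1.6023] tw [-7.000e-04 -8.626e-01 -7.000e-04]
```

Call:
{"fn": "move_arm", "kwargs": {"linear": [[-0.68, 0, 0.833], [-0.68, 0, 0.833], [-0.68, 0, 0.833], [-0.68, 0, 0.833], [-0.68, 0, 0.833], [-0.68, 0, 0.833], [-0.68, 0, 0.833], [-0.68, 0, 0.833], [-0.68, 0, 0.833]], "twist": [[0, -0.43, 0], [0, -0.43, 0], [0, -0.43, 0], [0, -0.43, 0], [0, -0.43, 0], [0, -0.43, 0], [0, -0.43, 0], [0, -0.43, 0], [0, -0.43, 0]], "hand": [1, 1, 1, 1, 1, 1, 1, 1, 1]}}

```text
time: 0.9
tool_pos: [392.0, -253.7, 230.7]
tcp_rot: [-89.8, 0.1, -26.9]
ft_force: [0.6, -0.3, 0.2]
finger_gap: 85.2
```

```bash
python3 - <<'E'
from h import *
tomove([535,30,230],11.8)
E
```

```text
lin [-0.002   0.0059  1.0592] tw [-0.0023 -0.4296  0.    ]
```

Call:
{"fn": "move_arm", "kwargs": {"linear": [[0, 0, 1], [0, 0, 1], [0, 0, 1], [0, 0, 1], [0, 0, 1], [0, 0, 1], [0, 0, 1], [0, 0, 1], [0, 0, 1], [0, 0, 1]], "twist": [[0, -0.43, 0], [0, -0.43, 0], [0, -0.43, 0], [0, -0.43, 0], [0, -0.43, 0], [0, -0.43, 0], [0, -0.43, 0], [0, -0.43, 0], [0, -0.43, 0], [0, -0.43, 0]], "hand": [1, 1, 1, 1, 1, 1, 1, 1, 1, 1]}}

```text
time: 1.73
tool_pos: [527.4, 14.0, 231.1]
tcp_rot: [-89.8, 0.0, 11.9]
ft_force: [0.4, -0.1, -0.4]
finger_gap: 85.7
```

```bash
python3 - <<'E'
from h import *
import pickle
d=snap('wrist'); pickle.dump(d,open('w1.pkl','wb'))
save(d,'w1.png',None,1.5)
P=cloud(d); f=d['frame']; Z=P[:,:,2]
ok=(abs(P[:,:,0]-532)<90)&(abs(P[:,:,1]-60)<170)
def rect(n,m):
    Q=P[m][:,:2]; print(n,len(Q),cv2.minAreaRect(Q.astype(np.float32)),Q.mean(0).round(1))
base=ok&(Z>4)&(Z<14)&(f.min(2)>90); rect('base',base)
rect('jaws/head',ok&(Z>55)&(Z<68))
k=ok&(Z>98)&(Z<115); rect('knob',k)
Q=P[k][:,:2]; q=Q-Q.mean(0); V=np.linalg.svd(q)[2][0]; print(np.degrees(np.arctan2(V[1],V[0])))
E
```

```text
base 10375 ((530.2318115234375, 64.4663314819336), (91.81782531738281, 233.16566467285156), 11.643251419067383) [523.7  92.7]
jaws/head 3985 ((531.4688720703125, 59.25811004638672), (68.54637145996094, 197.67486572265625), 11.738475799560547) [529.1  62.9]
knob 720 ((545.0831909179688, -8.441438674926758), (51.738380432128906, 10.53343677520752), 0.25508031249046326) [544.8  -7. ]
0.8228458127969595
```

View pics/w1.png

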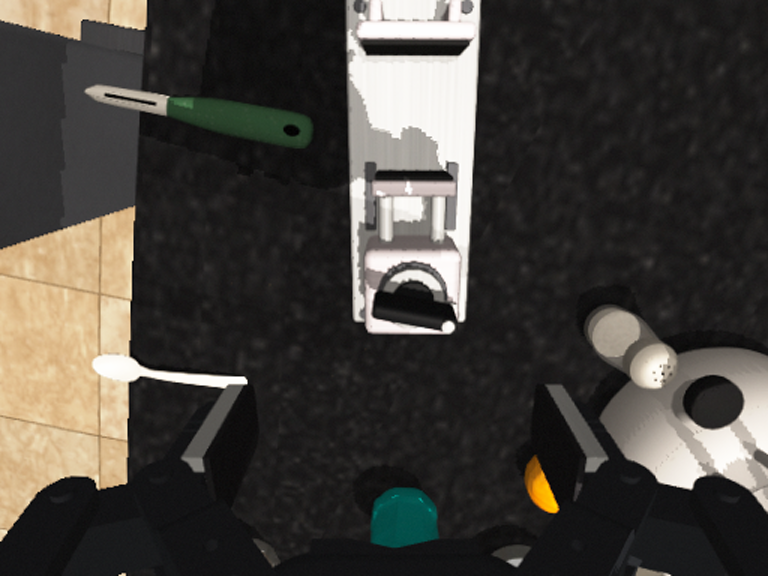

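Wrist view: knob at (415,308) with its stud to the right (world +x), fixed jaw at the top (415,40), sliding jaw at (410,185). Now to the jar.

```bash
python3 - <<'E'
from h import *
import pickle
d=pickle.load(open('w1.pkl','rb')); P=cloud(d); Z=P[:,:,2]
k=np.array([545,-8.]);yv=np.array([-.2028,.9792]);xv=np.array([.9792,.2028])
D=P[:,:,:2]-k; Y=D@yv; X=D@xv
m=(Z>58)&(Z<70)&(abs(X)<50)
print('fixed face', np.percentile(Y[m&(Y>120)&(Y<200)],[1,5,10]), 'slide', np.percentile(Y[m&(Y>40)&(Y<120)],[90,95,99]))
print('base edges X',np.percentile(X[(Z>5)&(Z<12)&(Y>95)&(Y<150)&(d['frame'].min(2)>90)],[1,99]))
tomove([451,-343,231],-66)
E
```

```text
fixed face [153.5593691  154.00993717 154.69717434] slide [76.696532   76.93812826 77.71487084]
base edges X [-45.13107297  44.82806493]
lin [-0.4921 -0.0022 -1.1096] tw [-0.0015  0.865  -0.0012]
```

Call:
{"fn": "move_arm", "kwargs": {"linear": [[-0.46, 0, -1], [-0.46, 0, -1], [-0.46, 0, -1], [-0.46, 0, -1], [-0.46, 0, -1], [-0.46, 0, -1], [-0.46, 0, -1], [-0.46, 0, -1], [-0.46, 0, -1], [-0.46, 0, -1], [-0.46, 0, -1], [-0.46, 0, -1]], "twist": [[0, 0.865, 0], [0, 0.865, 0], [0, 0.865, 0], [0, 0.865, 0], [0, 0.865, 0], [0, 0.865, 0], [0, 0.865, 0], [0, 0.865, 0], [0, 0.865, 0], [0, 0.865, 0], [0, 0.865, 0], [0, 0.865, 0]], "hand": [1, 1, 1, 1, 1, 1, 1, 1, 1, 1, 1, 1]}}

```text
time: 2.78
tool_pos: [451.9, -310.7, 230.3]
tcp_rot: [-90.0, 0.2, -66.5]
ft_force: [0.9, 0.9, -0.3]
finger_gap: 85.2
```

```bash
python3 - <<'E'
from h import *
d=snap('wrist'); P=cloud(d); Z=P[:,:,2]
Q=P[(Z>110)&(Z<121)&(abs(P[:,:,0]-451)<45)&(abs(P[:,:,1]+343)<45)]
print(len(Q),cv2.minEnclosingCircle(Q[:,:2].astype(np.float32)),np.median(Q,0))
c=cv2.minEnclosingCircle(Q[:,:2].astype(np.float32))[0]
tomove([*c,170],-66);tomove([*c,61],-66)
E
```

```text
4150 ((452.3599853515625, -344.067138671875), 32.6497802734375) [ 454.03582365 -343.26319992  113.81744185]
lin [ 0.1038  0.2011 -0.0454] tw [-0.0002 -0.0006 -0.0017]
lin [ 0.1047  0.5644 -0.0455] tw [-0.0002 -0.0006 -0.0017]
```

Call:
{"fn": "move_arm", "kwargs": {"linear": [[0.104, 0.1, -0.0455], [0.104, 0.2, -0.0455], [0.104, 0.3, -0.0455], [0.104, 0.4, -0.0455], [0.104, 0.5, -0.0455], [0.104, 0.56, -0.0455], [0.104, 0.56, -0.0455], [0.104, 0.56, -0.0455], [0.104, 0.56, -0.0455], [0.104, 0.56, -0.0455], [0.104, 0.56, -0.0455], [0.104, 0.56, -0.0455]], "twist": [[0, 0, 0], [0, 0, 0], [0, 0, 0], [0, 0, 0], [0, 0, 0], [0, 0, 0], [0, 0, 0], [0, 0, 0], [0, 0, 0], [0, 0, 0], [0, 0, 0], [0, 0, 0]], "hand": [1, 1, 1, 1, 1, 1, 1, -1, -1, -1, -1, -1], "force": 40}}

```text
time: 3.83
tool_pos: [453.3, -344.9, 64.3]
tcp_rot: [-89.9, -0.0, -66.0]
ft_force: [-0.0, 0.7, 5.3]
finger_gap: 62.4
```

Call:
{"fn": "move_arm", "kwargs": {"linear": [[0, 0, 0], [0, 0, 0], [0, 0, 0], [0, 0, 0], [0, 0, 0], [0, 0, 0]], "twist": [[0, 0, 0], [0, 0, 0], [0, 0, 0], [0, 0, 0], [0, 0, 0], [0, 0, 0]], "hand": [-1, -1, -1, -1, -1, -1]}}

```text
time: 4.33
tool_pos: [453.3, -344.8, 64.4]
tcp_rot: [-89.9, -0.0, -66.0]
ft_force: [-0.5, 0.9, 1.1]
finger_gap: 62.4
```

Call:
{"fn": "move_arm", "kwargs": {"linear": [[0, -0.12, 0], [0, -0.24, 0], [0, -0.36, 0], [0, -0.47, 0], [0, -0.47, 0], [0, -0.47, 0]], "twist": [[0, 0, 0], [0, 0, 0], [0, 0, 0], [0, 0, 0], [0, 0, 0], [0, 0, 0]], "hand": [-1, -1, -1, -1, -1, -1]}}

```text
time: 4.83
tool_pos: [454.3, -346.0, 208.0]
tcp_rot: [-89.8, -0.3, -66.0]
ft_force: [-0.5, -1.1, -3.7]
finger_gap: 62.6
```

```bash
python3 - <<'E'
from h import *
s=r.sense(); print(s['ft_force'],s['finger_gap'],s['tool_pos'])
tomove([521.3,106.6,205],11.7)
E
```

```text
[-0.48931894 -1.09497411 -3.65254328] 62.5561107943855 [ 454.30452074 -345.98179815  208.02586674]
lin [-1.2877  0.0065  0.8171] tw [ 3.000e-04 -8.636e-01  4.200e-03]
```

Jar is held (−3.7 N). I move it across in two halves with gentle ramps.

Call:
{"fn": "move_arm", "kwargs": {"linear": [[-0.07, 0, 0.045], [-0.17, 0, 0.11], [-0.27, 0, 0.17], [-0.37, 0, 0.235], [-0.47, 0, 0.3], [-0.57, 0, 0.36], [-0.66, 0, 0.42], [-0.75, 0, 0.475], [-0.84, 0, 0.53], [-0.92, 0, 0.58], [-0.98, 0, 0.62], [-1, 0, 0.635]], "twist": [[0, -0.04, 0], [0, -0.1, 0], [0, -0.16, 0], [0, -0.22, 0], [0, -0.28, 0], [0, -0.34, 0], [0, -0.41, 0], [0, -0.48, 0], [0, -0.55, 0], [0, -0.62, 0], [0, -0.68, 0], [0, -0.74, 0]], "hand": [-1, -1, -1, -1, -1, -1, -1, -1, -1, -1, -1, -1]}}

```text
time: 5.83
tool_pos: [505.1, 8.8, 204.3]
tcp_rot: [-90.1, -0.1, 1.0]
ft_force: [0.4, -0.5, -3.0]
finger_gap: 62.4
```

```bash
python3 - <<'E'
from h import *
s=r.sense(); print(s['ft_force'],s['finger_gap'],s['tool_pos'])
tomove([521.3,106.6,205],11.7)
E
```

```text
[ 0.41035592 -0.49494068 -3.02856729] 62.434223860023714 [505.08140258   8.79499243 204.34840006]
lin [ 0.0597 -0.0026  0.325 ] tw [ 0.001  -0.119   0.0005]
```

Call:
{"fn": "move_arm", "kwargs": {"linear": [[0.015, 0, 0.09], [0.035, 0, 0.18], [0.05, 0, 0.26], [0.06, 0, 0.31], [0.06, 0, 0.325], [0.06, 0, 0.325], [0.06, 0, 0.325], [0.06, 0, 0.325]], "twist": [[0, -0.04, 0], [0, -0.08, 0], [0, -0.119, 0], [0, -0.119, 0], [0, -0.119, 0], [0, -0.119, 0], [0, -0.119, 0], [0, -0.119, 0]], "hand": [-1, -1, -1, -1, -1, -1, -1, -1]}}

```text
time: 6.5
tool_pos: [520.8, 105.6, 203.2]
tcp_rot: [-90.1, 0.1, 11.7]
ft_force: [0.4, 0.1, -3.0]
finger_gap: 62.6
```

```bash
python3 - <<'E'
from h import *
s=r.sense(); print(s['ft_force'],s['finger_gap'],s['tool_pos'],s['tcp_rot'])
d=snap('wrist');save(d,'w2.png',None,1.2)
P=cloud(d); D=P-s['tool_pos']
R=Ro.from_euler('xyz',s['tcp_rot'],degrees=True).as_matrix(); L=D@R
m=(abs(L[:,:,0])<34)&(abs(L[:,:,2])<45)&(L[:,:,1]<-46)&(L[:,:,1]>-64)
Q=L[m]; print(len(Q), cv2.minEnclosingCircle(Q[:,[0,2]].astype(np.float32)), np.percentile(Q,[2,98],axis=0))
tomove([521.3,106.6,73],11.7)
E
```

```text
[ 0.37566269  0.0587774  -2.96262534] 62.6437453304092 [520.81726119 105.62762676 203.22774825] [-9.01126060e+01  6.00453899e-02  1.16528884e+01]
16897 ((-0.049613069742918015, 4.748381614685059), 34.768821716308594) [[-30.40824705 -58.3628712  -13.91764854]
 [ 30.07842331 -46.91856408  29.11831414]]
lin [0.0018 0.4351 0.0041] tw [ 0.0012 -0.0007 -0.0003]
```

View pics/w2.png

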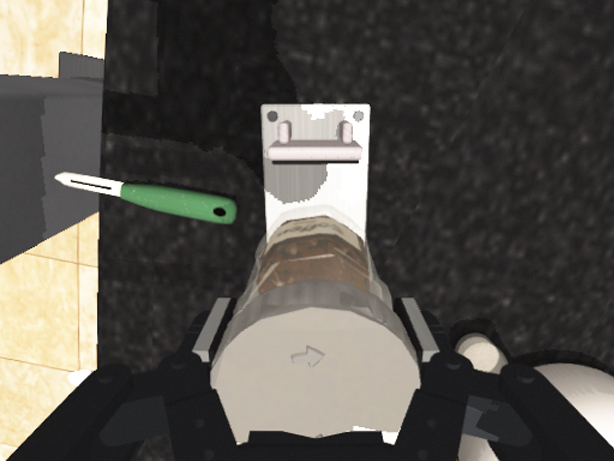

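Wrist view: the jar hangs upright between the fingers, lid at (315,355), with the fixed jaw ahead at (315,150) and the base plate clear. Lowering.

Call:
{"fn": "move_arm", "kwargs": {"linear": [[0.002, 0.07, 0.004], [0.002, 0.15, 0.004], [0.002, 0.23, 0.004], [0.002, 0.3, 0.004], [0.002, 0.35, 0.004], [0.002, 0.385, 0.004], [0.002, 0.405, 0.004], [0.002, 0.415, 0.004], [0.002, 0.42, 0.004], [0.002, 0.425, 0.004], [0.002, 0.425, 0.004]], "twist": [[0, 0, 0], [0, 0, 0], [0, 0, 0], [0, 0, 0], [0, 0, 0], [0, 0, 0], [0, 0, 0], [0, 0, 0], [0, 0, 0], [0, 0, 0], [0, 0, 0]], "hand": [-1, -1, -1, -1, -1, -1, -1, -1, -1, -1, -1]}}

```text
time: 7.47
tool_pos: [522.0, 106.6, 76.8]
tcp_rot: [-90.1, -0.1, 11.6]
ft_force: [0.0, 0.0, -3.0]
finger_gap: 62.4
```

Call:
{"fn": "move_arm", "kwargs": {"linear": [[0, 0.004, 0], [0, 0.008, 0], [0, 0.008, 0], [0, 0.008, 0]], "twist": [[0, 0, 0], [0, 0, 0], [0, 0, 0], [0, 0, 0]], "hand": [-1, -1, -1, -1]}}

```text
time: 7.8
tool_pos: [522.1, 106.7, 74.6]
tcp_rot: [-90.1, -0.1, 11.6]
ft_force: [-0.0, 0.6, -3.7]
finger_gap: 62.4
```

Call:
{"fn": "move_arm", "kwargs": {"linear": [[0, 0.003, 0], [0, 0.006, 0], [0, 0.008, 0], [0, 0.008, 0]], "twist": [[0, 0, 0], [0, 0, 0], [0, 0, 0], [0, 0, 0]], "hand": [-1, -1, -1, -1]}}

```text
time: 8.13
tool_pos: [522.2, 106.6, 72.4]
tcp_rot: [-90.1, -0.1, 11.6]
ft_force: [-1.4, -0.9, -0.6]
finger_gap: 62.6
```

Contact with the plate (load gone). Release and rise.

Call:
{"fn": "move_arm", "kwargs": {"linear": [[0, 0.001, 0], [0, 0.001, 0], [0, 0.001, 0], [0, 0.001, 0], [0, 0.001, 0], [0, 0.001, 0], [0, -0.08, 0], [0, -0.2, 0], [0, -0.32, 0], [0, -0.44, 0], [0, -0.5, 0], [0, -0.5, 0]], "twist": [[0, 0, 0], [0, 0, 0], [0, 0, 0], [0, 0, 0], [0, 0, 0], [0, 0, 0], [0, 0, 0], [0, 0, 0], [0, 0, 0], [0, 0, 0], [0, 0, 0], [0, 0, 0]], "hand": [1, 1, 1, 1, 1, 1, 1, 1, 1, 1, 1, 1]}}

```text
time: 9.13
tool_pos: [524.9, 107.3, 228.9]
tcp_rot: [-90.2, -0.6, 11.6]
ft_force: [0.2, -0.0, -0.6]
finger_gap: 85.3
```

```bash
python3 - <<'E'
from h import *
s=r.sense(); print(s['finger_gap'],s['tool_pos'],s['joint_pos'])
d=snap('wrist');P=cloud(d); Z=P[:,:,2]
k=np.array([545,-8.]);yv=np.array([-.2028,.9792]);xv=np.array([.9792,.2028])
Q=P[(Z>116)&(Z<129)&(abs(P[:,:,0]-521)<45)&(abs(P[:,:,1]-106)<45)]
c,rad=cv2.minEnclosingCircle(Q[:,:2].astype(np.float32)); print(c,rad,Q[:,2].mean(), 'holder X,Y from knob',(np.array(c)-k)@xv,(np.array(c)-k)@yv)
q=np.c_[Q,np.ones(len(Q))]; pl=np.linalg.lstsq(np.c_[Q[:,:2]-c,np.ones(len(Q))],Q[:,2],rcond=None)[0]; print('tilt deg',np.degrees(pl[:2]),pl[2])
tomove([545,-8,200],90.5)
E
```

```text
85.30634759743812 [524.93413876 107.27957751 228.88947348] [ 6.14605719 -3.06329371 96.32712742 -0.11622007 86.08722036 -5.48638248]
(522.3997802734375, 105.18722534179688) 32.69594192504883 121.74856180209287 holder X,Y from knob 0.8242341430664083 115.41625561523438
tilt deg [ 0.19139484 -0.46926235] 121.76340217117301
lin [-0.0088  0.087  -0.3899] tw [ 0.0047 -0.8763  0.0027]
```

Jar stands upright, 0.8 mm off the centre line and 9.6 mm from the seat. Now the knob.

Call:
{"fn": "move_arm", "kwargs": {"linear": [[-0.009, 0.02, -0.08], [-0.009, 0.04, -0.16], [-0.009, 0.06, -0.24], [-0.009, 0.08, -0.32], [-0.009, 0.087, -0.39], [-0.009, 0.087, -0.39], [-0.009, 0.087, -0.39], [-0.009, 0.087, -0.39], [-0.009, 0.087, -0.39], [-0.009, 0.087, -0.39], [-0.009, 0.087, -0.39], [-0.009, 0.087, -0.39]], "twist": [[0.005, -0.88, 0.003], [0.005, -0.88, 0.003], [0.005, -0.88, 0.003], [0.005, -0.88, 0.003], [0.005, -0.88, 0.003], [0.005, -0.88, 0.003], [0.005, -0.88, 0.003], [0.005, -0.88, 0.003], [0.005, -0.88, 0.003], [0.005, -0.88, 0.003], [0.005, -0.88, 0.003], [0.005, -0.88, 0.003]], "hand": [-0.06, -0.06, -0.06, -0.06, -0.06, -0.06, -0.06, -0.06, -0.06, -0.06, -0.06, -0.06]}}

```text
time: 10.18
tool_pos: [543.9, -8.0, 197.9]
tcp_rot: [-89.8, -0.0, 91.2]
ft_force: [-0.6, -0.5, 0.1]
finger_gap: 40.6
```

```bash
python3 - <<'E'
from h import *
s=r.sense(); print(s['finger_gap'],s['tool_pos'],s['joint_pos'].round(1))
d=snap('wrist');P=cloud(d); Z=P[:,:,2]; save(d,'w3.png',None,1.2)
m=(Z>100)&(Z<114)&(abs(P[:,:,0]-545)<35)&(abs(P[:,:,1]+8)<30)
Q=P[m]; rc=cv2.minAreaRect(Q[:,:2].astype(np.float32)); print(len(Q),rc,Q.mean(0))
V=np.linalg.svd(Q[:,:2]-Q[:,:2].mean(0),full_matrices=False)[2][0];print(np.degrees(np.arctan2(V[1],V[0])))
tomove([*rc[0],83],90.5)
E
```

```text
40.57196876090051 [543.90627516  -7.97612514 197.90071473] [ -6.2   0.   96.5  -0.   83.6 -97.4]
838 ((544.8117065429688, -9.196653366088867), (51.89065933227539, 9.895572662353516), 0.7319626212120056) [543.09463988  -9.4190402  106.60835097]
0.5071026151046064
lin [-0.0043  0.3838 -0.0039] tw [-0.0022  0.0032  0.0002]
```

View pics/w3.png

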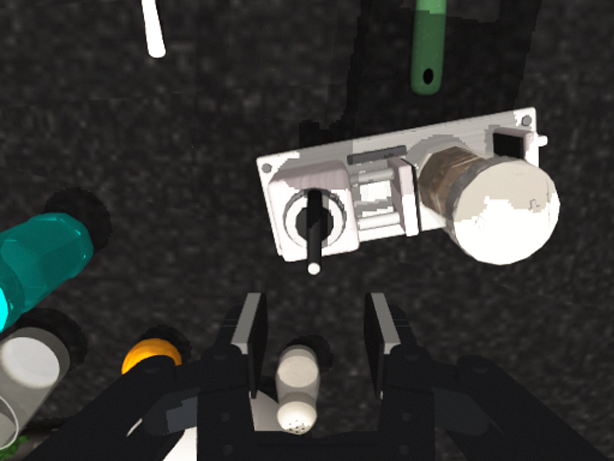

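Wrist view: wing at (314,225) along world x with its stud at (313,267); jar stands at (505,210) between the jaws. Descend and grip.

Call:
{"fn": "move_arm", "kwargs": {"linear": [[-0.003, 0.1, -0.004], [-0.003, 0.2, -0.004], [-0.003, 0.3, -0.004], [-0.003, 0.36, -0.004], [-0.003, 0.38, -0.004], [-0.003, 0.383, -0.004], [-0.003, 0.383, -0.004], [-0.003, 0.383, -0.004], [-0.003, 0.383, -0.004], [-0.003, 0.383, -0.004], [-0.003, 0.383, -0.004], [-0.003, 0.383, -0.004]], "twist": [[0, 0.005, 0], [0, 0.005, 0], [0, 0.005, 0], [0, 0.005, 0], [0, 0.005, 0], [0, 0.005, 0], [0, 0.005, 0], [0, 0.005, 0], [0, 0.005, 0], [0, 0.005, 0], [0, 0.005, 0], [0, 0.005, 0]], "hand": [-0.06, -0.06, -0.06, -0.06, -0.06, -0.06, -0.06, -1, -1, -1, -1, -1], "force": 40}}

```text
time: 11.23
tool_pos: [546.2, -8.9, 85.1]
tcp_rot: [-90.0, 0.0, 90.3]
ft_force: [-0.3, 0.2, 7.3]
finger_gap: 9.1
```

```bash
cat > st.py <<'E'
from h import *
s=r.sense(); print('t',s['time'],'gap',round(s['finger_gap'],1),s['tool_pos'].round(1),s['tcp_rot'].round(1),'F',s['ft_force'].round(1),'M',s['wrist_torque'].round(3),'j6',s['joint_pos'][5].round(1))
E
python3 st.py
```

```text
t 11.2333 gap 9.1 [546.2  -8.9  85.1] [-90.    0.   90.3] F [-0.3  0.2  7.3] M [ 0.056  0.12  -0.005] j6 -96.6
```

Call:
{"fn": "move_arm", "kwargs": {"linear": [[0, 0, 0], [0, 0, 0], [0, 0, 0], [0, 0, 0], [0, 0, 0], [0, 0, 0], [0, 0, 0], [0, 0, 0], [0, 0, 0], [0, 0, 0]], "twist": [[0, 0.04, 0], [0, 0.09, 0], [0, 0.14, 0], [0, 0.19, 0], [0, 0.24, 0], [0, 0.29, 0], [0, 0.34, 0], [0, 0.39, 0], [0, 0.44, 0], [0, 0.49, 0]], "hand": [-1, -1, -1, -1, -1, -1, -1, -1, -1, -1]}}

```text
time: 12.07
tool_pos: [545.8, -9.8, 85.2]
tcp_rot: [-90.0, 0.1, 46.0]
ft_force: [-2.6, -4.3, 0.2]
finger_gap: 8.9
```

```bash
python3 st.py
```

```text
t 12.0667 gap 8.9 [545.8  -9.8  85.2] [-90.    0.1  46. ] F [-2.6 -4.3  0.2] M [-0.81   0.4   -0.001] j6 -52.3
```

Call:
{"fn": "move_arm", "kwargs": {"linear": [[0, 0, 0], [0, 0, 0], [0, 0, 0], [0, 0, 0], [0, 0, 0]], "twist": [[0, 0.045, 0], [0, 0.09, 0], [0, 0.135, 0], [0, 0.18, 0], [0, 0.225, 0]], "hand": [-1, -1, -1, -1, -1]}}

```text
time: 12.48
tool_pos: [545.3, -10.3, 85.2]
tcp_rot: [-90.1, 0.2, 25.5]
ft_force: [-1.6, -2.0, -0.0]
finger_gap: 9.0
```

```bash
python3 st.py
```

```text
t 12.4833 gap 9.0 [545.3 -10.3  85.2] [-90.1   0.2  25.5] F [-1.6 -2.  -0. ] M [-0.385  0.433  0.124] j6 -31.8
```

Play is used up (Mz 0.12), the jaw is moving.

Call:
{"fn": "move_arm", "kwargs": {"linear": [[0, 0, 0], [0, 0, 0], [0, 0, 0], [0, 0, 0], [0, 0, 0], [0, 0, 0], [0, 0, 0], [0, 0, 0]], "twist": [[0, 0.045, 0], [0, 0.09, 0], [0, 0.135, 0], [0, 0.18, 0], [0, 0.225, 0], [0, 0.27, 0], [0, 0.315, 0], [0, 0.36, 0]], "hand": [-1, -1, -1, -1, -1, -1, -1, -1]}}

```text
time: 13.15
tool_pos: [544.6, -10.4, 85.2]
tcp_rot: [-90.2, 0.2, -7.1]
ft_force: [-3.9, -1.6, 1.5]
finger_gap: 9.3
```

```bash
python3 st.py
```

```text
t 13.15 gap 9.3 [544.6 -10.4  85.2] [-90.2   0.2  -7.1] F [-3.9 -1.6  1.5] M [-0.125  0.706  0.123] j6 0.8
```

Call:
{"fn": "move_arm", "kwargs": {"linear": [[0, 0, 0], [0, 0, 0], [0, 0, 0]], "twist": [[0, 0.035, 0], [0, 0.07, 0], [0, 0.105, 0]], "hand": [-1, -1, -1]}}

```text
time: 13.4
tool_pos: [544.2, -10.4, 85.3]
tcp_rot: [-90.2, 0.2, -16.7]
ft_force: [-1.0, 0.3, -0.9]
finger_gap: 9.2
```

```bash
python3 st.py
```

```text
t 13.4 gap 9.2 [544.2 -10.4  85.3] [-90.2   0.2 -16.7] F [-1.   0.3 -0.9] M [0.086 0.287 0.173] j6 10.4
```

Call:
{"fn": "move_arm", "kwargs": {"linear": [[0, 0, 0], [0, 0, 0]], "twist": [[0, 0.03, 0], [0, 0.06, 0]], "hand": [-1, -1]}}

```text
time: 13.57
tool_pos: [544.0, -10.4, 85.3]
tcp_rot: [-90.2, 0.2, -22.2]
ft_force: [-0.2, 0.4, -2.1]
finger_gap: 9.0
```

```bash
python3 st.py
```

```text
t 13.5667 gap 9.0 [544.  -10.4  85.3] [-90.2   0.2 -22.2] F [-0.2  0.4 -2.1] M [0.073 0.058 0.35 ] j6 15.9
```

Call:
{"fn": "move_arm", "kwargs": {"linear": [[0, 0, 0], [0, 0, 0]], "twist": [[0, 0.035, 0], [0, 0.07, 0]], "hand": [-1, -1]}}

```text
time: 13.73
tool_pos: [543.9, -10.3, 85.3]
tcp_rot: [-90.3, 0.2, -28.7]
ft_force: [-0.8, 0.3, -1.1]
finger_gap: 8.9
```

```bash
python3 st.py
```

```text
t 13.7333 gap 8.9 [543.9 -10.3  85.3] [-90.3   0.2 -28.7] F [-0.8  0.3 -1.1] M [0.099 0.009 0.318] j6 22.4
```

Torque plateau of 0.32 N m: the clutch is slipping, by about 7°. I add 2° so the slip is clear, then open and rise.

Call:
{"fn": "move_arm", "kwargs": {"linear": [[0, 0, 0], [0, 0, 0], [0, 0, 0], [0, 0, 0], [0, 0, 0], [0, 0, 0], [0, -0.06, 0], [0, -0.16, 0], [0, -0.28, 0], [0, -0.38, 0], [0, -0.38, 0]], "twist": [[0, 0.02, 0], [0, 0.02, 0], [0, 0.02, 0], [0, 0.02, 0], [0, 0.02, 0], [0, 0.02, 0], [0, 0.02, 0], [0, 0.02, 0], [0, 0.02, 0], [0, 0.02, 0], [0, 0.02, 0]], "hand": [-1, -0.06, -0.06, -0.06, -0.06, -0.06, -0.06, -0.06, -0.06, -0.06, -0.06]}}

```text
time: 14.65
tool_pos: [548.2, -10.4, 207.4]
tcp_rot: [-90.0, -0.5, -30.4]
ft_force: [1.4, -0.2, 0.7]
finger_gap: 40.3
```

```bash
python3 - <<'E'
import st
from h import *
d=snap('wrist');P=cloud(d); Z=P[:,:,2]
k=np.array([545,-8.5]);yv=np.array([-.2028,.9792]);xv=np.array([.9792,.2028])
Q=P[(Z>100)&(Z<114)&(abs(P[:,:,0]-545)<35)&(abs(P[:,:,1]+8)<35)]
print('wing',cv2.minAreaRect(Q[:,:2].astype(np.float32)))
V=np.linalg.svd(Q[:,:2]-Q[:,:2].mean(0),full_matrices=False)[2][0];print('wing yaw',np.degrees(np.arctan2(V[1],V[0])))
Y=(P[:,:,:2]-k)@yv; X=(P[:,:,:2]-k)@xv
print('slide face',np.percentile(Y[(Z>57)&(Z<68)&(abs(X)<20)&(Y>60)&(Y<115)],[90,95,99]))
J=P[(Z>116)&(Z<129)&(abs(P[:,:,0]-521)<45)&(abs(P[:,:,1]-112)<45)]
c=np.array(cv2.minEnclosingCircle(J[:,:2].astype(np.float32))[0]); print('jar',c,(c-k)@xv,(c-k)@yv)
uv=proj(d,[[545,-8.5,77]])[0]; print(uv)
u,v=uv.astype(int); save(d,'w4.png',(max(u-60,0),max(v-60,0),u+60,v+60),5)
E
```

```text
t 14.65 gap 40.3 [548.2 -10.4 207.4] [-90.   -0.5 -30.4] F [ 1.4 -0.2  0.7] M [-0.01  -0.015 -0.004] j6 24.1
wing ((545.9385986328125, -7.859718322753906), (50.96724319458008, 9.99547290802002), 61.03620147705078)
wing yaw -118.95926055351529
slide face [91.21151674 94.46677978 95.70175315]
jar [522.80377197 112.38354492] 2.7806364257812524 122.8705622314453
[256.28138852 183.03577361]
```

View pics/w4.png

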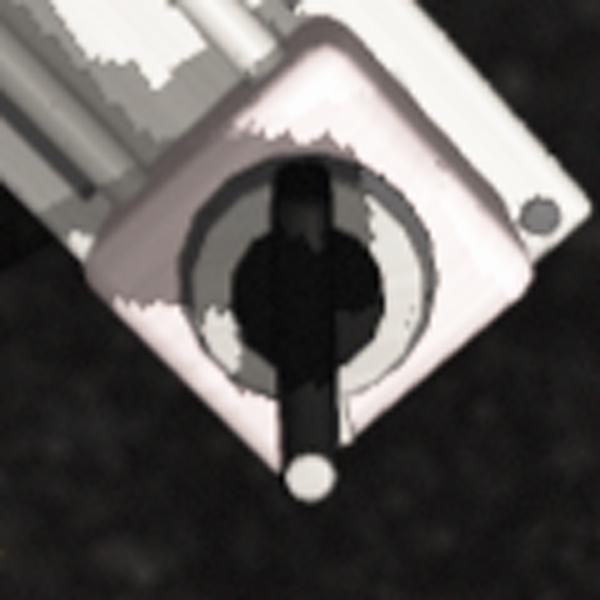

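Crop: wing with stud at (310,478), yaw −119°. A sliver of the collar tab shows to its right at (345,425), so the wing has slipped past it. One look from the tab's side to measure the slip.

Call:
{"fn": "move_arm", "kwargs": {"linear": [[0.1, -0.03, 0], [0.2, -0.06, 0], [0.28, -0.1, 0], [0.28, -0.1, 0], [0.28, -0.1, 0]], "twist": [[0, 0, 0], [0, 0, 0], [0, 0, 0], [0, 0, 0], [0, 0, 0]], "hand": [-0.06, -0.06, -0.06, -0.06, -0.06]}}

```text
time: 15.12
tool_pos: [619.8, -53.4, 233.5]
tcp_rot: [-90.1, -0.2, -30.5]
ft_force: [-0.6, -0.0, -0.7]
finger_gap: 40.2
```

```bash
python3 - <<'E'
import st
from h import *
import pickle
d=snap('wrist'); pickle.dump(d,open('w5.pkl','wb'))
u,v=proj(d,[[545,-8.5,77]])[0].astype(int); x0,y0=max(u-60,0),max(v-60,0); print(x0,y0)
save(d,'w5.png',(x0,y0,u+60,v+60),5)
f=d['frame']
E
```

```text
t 15.1167 gap 40.2 [619.8 -53.4 233.5] [-90.1  -0.2 -30.5] F [-0.6 -0.  -0.7] M [ 0.05   0.002 -0.035] j6 21.0
110 114
```

View pics/w5.png

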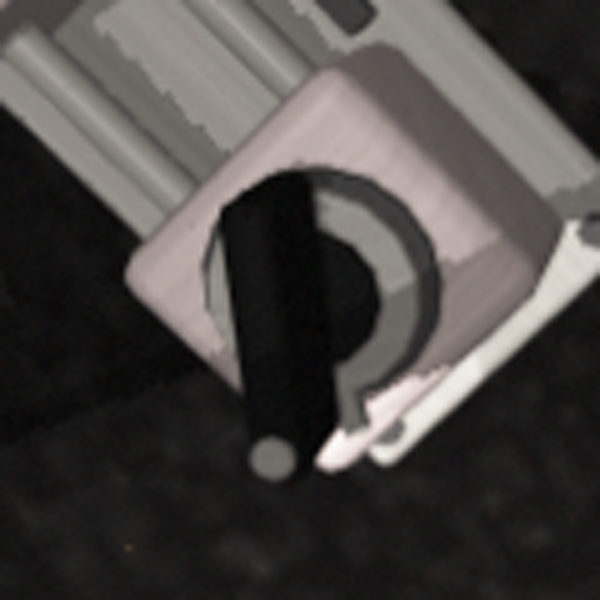

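```bash
python3 - <<'E'
from h import *
import pickle
d=pickle.load(open('w5.pkl','rb'))
g=lambda u,v:(110+u/5-.4,114+v/5-.4)
for z in (66,72,77):
    w=onz(d,[g(367,425),g(340,430),g(355,430),g(203,285),g(440,285)],z)[:,:2]-[545.7,-8.0]
    print(z,np.degrees(np.arctan2(w[:,1],w[:,0])).round(1),np.hypot(*w.T).round(1))
f=d['frame']; print(f[194:204,172:188].mean(2).astype(int))
P=cloud(d); print(P[194:204,172:188,2].round().astype(int))
E
```

```text
66 [-106.6 -117.3 -111.6  149.4  -30.9] [30.4 30.6 31.  23.  24.2]
72 [-102.5 -113.8 -107.9  145.1  -27.3] [28.7 28.6 29.1 20.9 25.4]
77 [ -98.8 -110.4 -104.3  140.7  -24.5] [27.5 27.  27.7 19.3 26.5]
[[  7   8   9   9   8  43  85 104 100  80  73 169 212 232 238 234]
 [ 11   9  10   8   4  33  81 102 104  86  67 184 235 237 233 228]
 [  7   9   5   5   7  28  79 105 104  94  72 153 223 232 227 227]
 [ 10   6   7   7   8  24  77 103 104  99  78 118 203 226 226 229]
 [  9   9   6   8  10  40  86 103 102 101  86  95 197 230 229 214]
 [ 10   8  10   7   7  89 121 104 101 116 139 153 209 230 210 164]
 [  7   9   5   8  66 193 209 131 141 179 191 206 220 206 161 120]
 [ 11   7   7  43 171 242 239 201 215 227 222 220 202 158 119 109]
 [  7   8  19 139 234 248 244 235 234 231 224 200 172 150 134 128]
 [ 10   6  98 217 247 246 242 236 230 221 195 169 197 214 208 206]]
[[                  98                   96                   93
                    88                   86                   83
                    79                   71                   71
                    70           
[... 2622 characters left out ...]
    95
                    93                   61                   61
                    62                   60                   60
                    59                   60                   57
                    56                   11                   10
                    10]
 [                 101                  100                   96
                    90                   60                   62
                    60                   60                   59
                    60                   57                    7
                     7                    9                    7
                     8]]<stdin>:9: RuntimeWarning: invalid value encountered in cast
```

From this side, the tab end shows at full-frame px (180.5,200), z about 71, yaw about −108.5°. The wing is at −119°, so the slip is about 10°. The jar is against the fixed jaw and the robot touches nothing. Handing in.

```bash
python3 -c "
from h import *
r.hand_in()"
```

```text
the job is handed in; nothing more can be done
```

The glass jar is clamped upright in the holder, and I handed the job in at about 15 s of the 70 s allowed.

- **Placing:** I stood the jar 0.8 mm off the centre line and 9.6 mm from the seat, with tilt under 0.5°, and let go before touching the knob.
- **Clamping:** I turned the wing about 119° clockwise. The torque rose from 0.12 to a plateau of 0.32–0.35 N m, which is the clutch slipping, and I stopped there. Then I let go and backed off.
- **Slip:** The last wrist picture gives the wing at −119° and the collar's pointer tab at about −108.5°. That is about 10° of slip, good to a few degrees and inside the 5–30° range.
- **Jar after clamping:** It stands 122.9 mm from the knob's axis, so its wall meets the fixed jaw's face within about 1 mm. It is about 2–3 mm off the centre line, so it shifted a millimetre or two sideways as it was clamped.
- **Disagreement:** The sliding jaw's face read 91–96 mm from the knob's axis (90th to 99th percentile), scattered around the roughly 92 mm I expected.
- **Other things:** The arm reported no unexpected contact. I did not measure the other objects again after the job.

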